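Set a jar on the dust box and hold its shutter half open

ROBOT

A 6-joint arm with a two-finger parallel gripper is mounted at the origin on the work surface. World frame = base frame: x ahead of the robot, y to its left, z up, the work surface at z = 0. Lengths are in m, angles in rad, forces in N, time in s.
With the tool pointing down it reaches from about 0.375 to 0.9 m from the base axis. Payload 3.1 kg.
Tool frame: the origin (TCP) lies midway between the tips of the shut fingers; the grasp point (between the pads) lies 19 mm behind it; x points along the fingers, z is the direction in which the jaws open and shut, and the axes are right-handed (so a half turn about x gives the same grasp; the last joint's range is limited). The gripper opens to 85 mm and grips with 20 to 120 N. Pads are 22 mm wide; open, the fingers measure 114 mm over their backs; the gripper's body (76 mm by 85 mm) begins 54 mm behind the grasp point. The pads swing forward as they close: fully open they stand 13 mm farther back than shut.
Start: joints at [0.93, 0.527, 1.433, -0, 1.181, -0.178], TCP at [0.278, 0.56, 0.231] pointing down, gripper open.
Joint ranges: [-3.08, 3.08], [-0.75, 2.2], [0.22, 2.44], [-1.43, 4.57], [0, 2.65], [-2.85, 2.85]. Speed limits (rad/s): [2.79, 2.79, 3.14, 3.14, 3.14, 3.14].

INTERFACE

Orientations are given as a unit quaternion [x, y, z, w].
In Python, from station import status, snapshot, camera_params, ticket gives the robot as it stands.
- The arm moves only by the tool arm_command, never from a script. Its argument "series" is a list that holds one entry, the list of rows, each a list of 4 numbers: the shift along the tool's x, y, z in mm, then the turn about the tool's x in rad. A call has 1 to 10 rows; each row shifts and turns the commanded pose from where the row before left it, along the tool's axes as they then stand; what a row does not reach is not made up. A row lasts 1/10 s, in which the tool goes at most 50 mm and 8.59 degrees, less where a joint would pass 70% of its speed; a pose out of reach is approached as far as the arm can. A call is refused whole if a number of a shift passes 50 or a number of a turn 0.15, either way. A call with a gripper value outside its range is refused whole. "jaw" is the opening in per cent of the stroke, from 0 (shut) to 100 (fully open), set as the call begins (left out, the last holds). The fingers move at their own pace and stop on an object; "force" is the grip in N (left out, the last holds). Time passes only in rows, so rows that do not move let the fingers close. It gives the time, the measured TCP pose, the force and the opening at its end, in the units of the state.
- status.sense(): the state, without advancing time (a new reading comes with each control period).
- snapshot(name): name is "scene" or "top"; returns the picture (400x640x3 uint8, red, green, blue); there is no depth.
- camera_params(name): a dict with "fovy" (degrees; the focal length in pixels is half the picture's height over the tangent of half this angle, whatever the lens; pixels are square), "cx", "cy" (the principal point, pixels), "k1" (the pictures are not rectified: a ray, as slopes to the right and down, at radius r is drawn at 1 + k1 r^2 times it, then the intrinsics apply), "extrinsics" (4x4, takes a point from camera to world coordinates). Camera axes: x right, y down, z forward; pixel columns grow to the right and rows downward; lengths in m; the calibration is good to about 2 mm. A picture is of the moment at which its call begins. camera_params takes no time and is no camera call.
- ticket.sign_off(): hands the job in, once; it reports no verdict.
The state is a dict: "t": time; "q": joint angles; "qd": joint speeds; "tau": joint torques, N m; "tcp_pos": TCP position; "tool_rot": TCP orientation; "force": force on the tool from outside, world axes, zero at the start; "ft_torque": the same for the moment, N m; "finger_gap": opening from 0.0 (shut) to 1.0 (fully open).
Only numpy, scipy, OpenCV 4.12 (cv2) and the standard library are available. Lean on these libraries where they do the work, as an engineer would, in place of code of your own. Each camera call takes 0.05 s, during which the arm holds its last target. There are 200 camera calls.

TASK

Set the painted jar upright inside the rubber ring on the dust box, gripping it only lightly because its paint is soft, and let go of it. Then slide the box's sprung shutter half way open, to its middle notch, so that I can sand the jar, and finish while still holding the shutter there: it closes by itself, so do not let go or let it snap shut. Leave the bottle, the jar lid and the sanding block alone.

Things in the scene. Friction and masses are not known exactly. Their poses are not given: they have to be found in the camera images.
- jar: the short white-painted open jar, 60 mm in diameter up to 62 mm height, then a narrower neck (50 mm), 85 mm tall in all, about 0.2 kg, the only open jar (far bigger ones with metal lids are scenery); stands upright on the table. Origin at the centre of its underside, z up along its axis. Its paint is soft: the grip must stay below 55 N on each finger (20 to 35 N carries it well)
- dust_box: grey dust box fixed to the table, 220 (its x) x 300 (its y) x 60 mm tall. Origin at the centre of its underside, on the table; x points away from the robot, turned by up to 0.3 rad. On its top: the rubber ring centred at x 0, y +85 mm; the shutter at y -75 mm between two rails along x (10 mm tall, at y -27 and -123 mm), over a dark opening 80 mm long
- nest_floor (a point): the centre of the floor inside the rubber ring on the box's top, 60 mm above the table. The ring is 74 mm inside, 86 mm outside, 10 mm tall; the jar's underside belongs here
- shutter (a joint): how far the shutter is open, in m: 0 closed (as at the start), 0.080 fully open, half is 0.040. It slides along the box's -x axis (towards the robot). A spring closes it: about 3.6 N when closed, rising 1.2 N per 10 mm to 8.4 N at half and 13.2 N fully open, plus a little friction
- shutter_grip (a point): point in the shutter's upright black handle, 92 mm above the table; moves with it. The handle is a tab 12 mm thick (box x), 44 mm wide (box y), top 109 mm above the table, on the aluminium shutter plate (its top 64 mm up). Notches on the rails beside it mark where the handle's middle stands when closed (farthest from the robot), half open (the wider, middle notch) and fully open
- bottle: bystander: tall white-painted bottle, 56 mm in diameter, 190 mm tall, upright; origin at the centre of its underside
- jar_lid: bystander: white jar lid lying flat, 68 mm in diameter, 12 mm tall; origin at the centre of its underside
- sanding_block: bystander: cork sanding block lying flat, 80 x 50 x 28 mm; origin at the centre of its underside
Mind the look-alikes: they are no part of the job. Several things have the shape of the jar; the one meant has the colours described above.

How it is judged:
By the outcome, as a careful person would: the job done as asked, in the order asked, and still so for the second after the job is handed in, while the arm keeps its last pose, push and grip.
It also fails if it takes over 58 s, if anything falls off the work surface, if the arm or the gripper's body presses on something with over 40 N, if the wrist force passes 120 N, or if a joint passes its speed limit or range.

## Working session

There is one attempt and no reset: what is moved stays moved. The work goes in short steps, Python scripts to look and compute and a tool call to move; the robot and the scene stay as the last step left them, time stands still between calls to the robot, and variables do not carry over. Pictures are saved under pics/ and viewed, about 8 in all and at most 12, crops included, and the job is handed in when it is done.

Besides the shell and the picture viewer there is one more tool, called after ">>>" by a JSON object that holds its "method" and its "body", one argument or row to a line. arm_command: Moves the arm, as the interface text tells. Its arguments: {"type":"object","properties":{"series":{"type":"array"},"jaw":{"type":"number"},"force":{"type":"number"}},"required":["series"]}

```bash
mkdir -p pics; ls; python3 - <<'E'
from station import status, snapshot, camera_params
import cv2
s=status.sense(); print(s)
for n in("scene","top"):
    cv2.imwrite(f"pics/{n}0.png",cv2.cvtColor(snapshot(n),cv2.COLOR_RGB2BGR)); print(n,camera_params(n))
E
```

```text
pics
{'t': 0.0, 'q': array([ 9.30484442e-01,  5.28483164e-01,  1.43392402e+00,  2.98257302e-05,
        1.18138405e+00, -1.78553480e-01]), 'qd': array([-0.00090436, -0.00106709, -0.00028395, -0.00041079,  0.00123259,
        0.00059595]), 'tau': array([-1.65108704e-04, -4.42366648e+01, -1.78021431e+01, -2.34966792e-04,
        8.41807632e-03, -9.05711772e-06]), 'tcp_pos': array([0.27800932, 0.55895718, 0.23031627]), 'tool_rot': array([-0.37258875,  0.60187788,  0.37203607,  0.60042468]), 'force': array([2.23941614e-01, 9.84909501e-01, 3.63491622e-04]), 'ft_torque': array([-0.02506937,  0.01327737, -0.02027117]), 'finger_gap': 0.999312132229517}
scene {'fovy': 51.96259708104091, 'cx': 316.16678936310853, 'cy': 194.3708712857075, 'k1': -0.020048034836796305, 'extrinsics': array([[ 0.37298034,  0.64067401, -0.67113522,  1.4574826 ],
       [ 0.92757288, -0.24013835,  0.28625536, -0.33078021],
       [ 0.02223107, -0.72929445, -0.68383872,  0.99067361],
       [ 0.        ,  0.        ,  0.        ,  1.        ]])}
top {'fovy': 56.49792116969106, 'cx': 319.0368929999386, 'cy': 205.21214170628645, 'k1': -0.04573606577072287, 'extrinsics': array([[ 0.10426516, -0.9720856 ,  0.2101865 ,  0.30718205],
       [-0.9945353 , -0.10303934,  0.01680566,  0.04354468],
       [ 0.00532094, -0.21079014, -0.97751686,  1.1970407 ],
       [ 0.        ,  0.        ,  0.        ,  1.        ]])}
```

View pics/scene0.png

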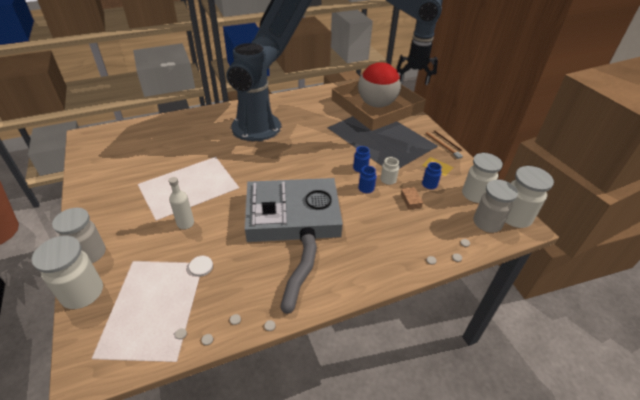

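View pics/top0.png

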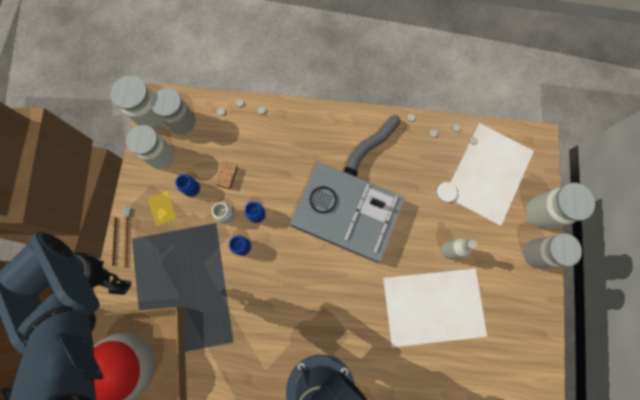

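The white-painted jar is at top (222,211) / scene (391,170). Its look-alikes are three blue jars at top (187,185), (255,212) and (239,245), plus the big lidded jars, which are scenery. Only the white one is open and white, so it is the one meant. I'll confirm it in an enlarged crop and measure.

```bash
cat > h.py <<'E'
import numpy as np, cv2
from station import status, snapshot, camera_params
def K(n):
    p=camera_params(n); f=200/np.tan(np.radians(p["fovy"]/2)); return p,f
def ray(n,uv):
    p,f=K(n); d=np.array([(uv[0]-p["cx"])/f,(uv[1]-p["cy"])/f]); u=d.copy()
    for _ in range(10): u=d/(1+p["k1"]*(u@u))
    E=p["extrinsics"]; return E[:3,3],E[:3,:3]@np.r_[u,1]
def onplane(n,uv,z):
    o,d=ray(n,uv); return o+d*(z-o[2])/d[2]
def proj(n,P):
    p,f=K(n); E=p["extrinsics"]; c=E[:3,:3].T@(np.asarray(P)-E[:3,3]); u=c[:2]/c[2]; u=u*(1+p["k1"]*(u@u))
    return u*f+[p["cx"],p["cy"]]
def crop(name,im,x,y,w,h,s): 
    return cv2.resize(im[y:y+h,x:x+w],None,fx=s,fy=s,interpolation=cv2.INTER_CUBIC)
E
python3 - <<'E'
from h import *
t=cv2.imread("pics/top0.png"); s=cv2.imread("pics/scene0.png")
a=crop("",t,170,150,250,125,3.2); b=crop("",s,230,140,250,110,3.2)[:, :800]
cv2.imwrite("pics/c1.png",np.vstack([a[:400],b[:200*1]])[:600]) 
cv2.imwrite("pics/c1.png",cv2.resize(np.vstack([cv2.resize(a,(640,320)),cv2.resize(b,(640,280))]),(800,600)) if 0 else np.vstack([cv2.resize(a,(640,320)),cv2.resize(b,(640,280))]))
E
```

```text
(no output)
```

View pics/c1.png

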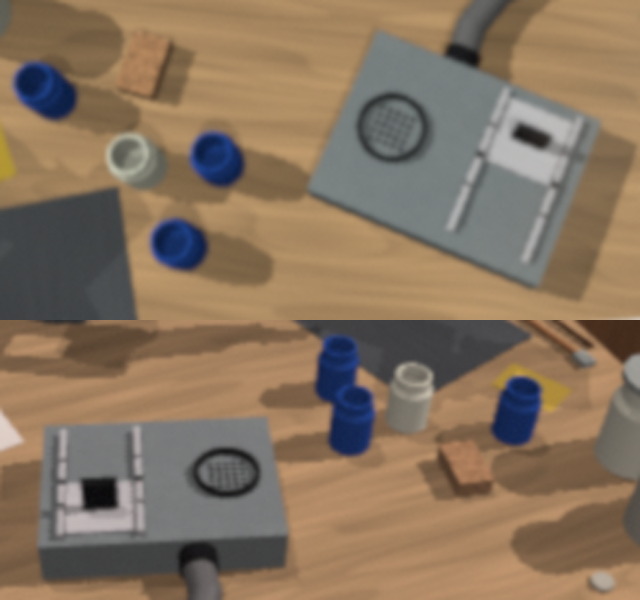

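White jar confirmed: crop (132,158), white and open, with the blue ones around it. Now I'll measure it from masks and ellipses.

```bash
python3 - <<'E'
from h import *
t=cv2.imread("pics/top0.png"); s=cv2.imread("pics/scene0.png")
def blobs(im,mask,roi,amin=30):
    x,y,w,h=roi; m=np.zeros(mask.shape,np.uint8); m[y:y+h,x:x+w]=mask[y:y+h,x:x+w]
    cs,_=cv2.findContours(m,cv2.RETR_EXTERNAL,cv2.CHAIN_APPROX_NONE)
    return sorted([c for c in cs if cv2.contourArea(c)>amin],key=cv2.contourArea)[::-1]
g={'top':cv2.cvtColor(t,6),'scene':cv2.cvtColor(s,6)}
hsv={'top':cv2.cvtColor(t,40),'scene':cv2.cvtColor(s,40)}
# ring
R={}
for n,roi in(('top',(300,175,45,45)),('scene',(298,180,40,40))):
    c=blobs(None,((g[n]<75)*255).astype(np.uint8),roi)[0]; e=cv2.fitEllipse(cv2.convexHull(c)); R[n]=onplane(n,e[0],.068); print('ring',n,e,R[n])
for n,roi in(('top',(360,185,40,30)),('scene',(255,195,35,30))):
    for c in blobs(None,((g[n]<60)*255).astype(np.uint8),roi)[:2]: print('handle',n,cv2.boundingRect(c),cv2.minAreaRect(c))
# white jar: low saturation bright
for n,roi in(('top',(205,195,35,32)),('scene',(375,150,30,40))):
    c=blobs(None,((hsv[n][...,1]<75)&(g[n]>110)).astype(np.uint8)*255,roi)[0]; print('jar',n,cv2.boundingRect(c),cv2.minAreaRect(c))
# box
m=((hsv['top'][...,1]<60)&(hsv['top'][...,0]>60)&(g['top']>60)).astype(np.uint8)*255
m=cv2.morphologyEx(m,cv2.MORPH_CLOSE,np.ones((9,9)))
c=blobs(None,m,(280,150,140,125))[0]; r=cv2.minAreaRect(c); print(r)
P=np.array([onplane('top',p,.06) for p in cv2.boxPoints(r)]); print(P, P.mean(0)); print(np.linalg.norm(P-np.roll(P,1,0),axis=1))
for q in [(378,30),(598,122),(538,286),(310,190)]:
    print(onplane('top',(170+q[0]/2.56,150+q[1]/2.56),.06))
E
```

```text
ring top ((322.95648193359375, 199.47512817382812), (26.1142520904541, 27.206682205200195), 111.16117858886719) [0.56940878 0.05272483 0.068     ]
ring scene ((317.8452453613281, 199.5619354248047), (19.781902313232422, 26.542465209960938), 90.6548080444336) [0.57670573 0.05136761 0.068     ]
handle top (371, 199, 13, 8) ((377.2413330078125, 202.89654541015625), (12.255891799926758, 4.456687927246094), 21.801410675048828)
handle scene (262, 202, 13, 12) ((268.0, 207.5), (11.0, 12.0), 90.0)
jar top (211, 201, 20, 22) ((220.7000274658203, 211.10003662109375), (20.124608993530273, 19.230182647705078), 26.56505012512207)
jar scene (382, 157, 18, 28) ((390.949951171875, 170.15000915527344), (27.152902603149414, 16.82914161682129), 81.8698959350586)
((348.9981689453125, 208.09536743164062), (94.93047332763672, 75.69642639160156), 22.932100296020508)
[[ 0.4818736   0.14433434  0.06      ]
 [ 0.71743883  0.07724998  0.06      ]
 [ 0.62450651 -0.21040509  0.06      ]
 [ 0.39686279 -0.13298405  0.06      ]] [ 0.55517043 -0.0304512   0.06      ]
[0.29005573 0.2449312  0.30229432 0.24044892]
[0.69314348 0.08237773 0.06      ]
[ 0.60396292 -0.19925158  0.06      ]
[ 0.3967279  -0.13968112  0.06      ]
[0.48279803 0.14271283 0.06      ]
```

```bash
cat >> h.py <<'E'
from scipy.spatial.transform import Rotation as Ro
def togo(target,jawdir=None):
    s=status.sense(); M=Ro.from_quat(s["tool_rot"]).as_matrix()
    print("t",round(s["t"],2),"tcp",s["tcp_pos"].round(4),"gap",round(float(s["finger_gap"]),3),"F",s["force"].round(1),"q6",s["q"][5].round(2))
    print("axes x",M[:,0].round(3),"y",M[:,1].round(3),"z",M[:,2].round(3))
    if target is not None: print("shift mm",(M.T@(np.array(target)-s["tcp_pos"])*1e3).round(1))
    if jawdir is not None:
        j=np.r_[jawdir,0]/np.linalg.norm(jawdir); a=np.arctan2(-(j@M[:,1]),j@M[:,2])  # turn about x: z'=cos z - sin y
        print("turn",a.round(3),"or",((a+2*np.pi)%(2*np.pi)-np.pi).round(3))
def tri(pairs):
    A=np.zeros((3,3));b=np.zeros(3)
    for n,uv in pairs:
        o,d=ray(n,uv); d=d/np.linalg.norm(d); Q=np.eye(3)-np.outer(d,d); A+=Q;b+=Q@o
    return np.linalg.solve(A,b)
E
python3 - <<'E'
from h import *
print("jar rim",onplane('top',(221.6,210.5),.085),onplane('scene',(390.9,161.5),.085),tri([('top',(221.6,210.5)),('scene',(390.9,161.5))]))
print("jar mid",tri([('top',(220.7,211.1)),('scene',(390.95,170.15))]))
print("ring",tri([('top',(322.96,199.48)),('scene',(317.85,199.56))]))
print("handle",onplane('top',(377.24,202.9),.109),onplane('top',(377.24,202.9),.10),tri([('top',(377.24,202.9)),('scene',(268,207.5))]))
for n in('top','scene'): print(n,proj(n,[.571,.0525,.06]))
for p in [(255,208),(239,242),(187,182)]: print("blue",onplane('top',p,.085))
togo(None,(.64,-.77))
E
```

```text
jar rim [0.49852589 0.35668063 0.085     ] [0.50343102 0.36094056 0.085     ] [0.50015097 0.36020326 0.08194498]
jar mid [0.5030953  0.36990516 0.04257253]
ring [0.57095028 0.05328224 0.06211521]
handle [ 0.56659754 -0.11065855  0.109     ] [ 0.56874336 -0.11193408  0.1       ] [ 0.57210482 -0.11420291  0.08561713]
top [323.03976132 199.56708201]
scene [317.44896449 200.10822901]
blue [0.51703078 0.25614513 0.085     ]
blue [0.40885805 0.28940571 0.085     ]
blue [0.57646253 0.47880841 0.085     ]
t 0.1 tcp [0.2781 0.559  0.2304] gap 1.001 F [-0.7 -0.1 -0.1] q6 -0.18
axes x [-0.001 -0.002 -1.   ] y [-0.895  0.446  0.   ] z [ 0.446  0.895 -0.002]
turn 1.986 or -1.155
```

>>> {"method": "arm_command", "body": {
  "series": [
    [[0, -42, -11, 0], [0, -42, -11, 0], [0, -42, -12, 0], [0, -41, -12, 0], [0, -41, -11, 0], [0, -41, -11, 0], [0, -40, -12, 0], [0, 0, 0, 0]]
  ],
  "jaw": 100,
  "force": 25
}}

```text
t: 0.9
tcp_pos: [0.5057, 0.3554, 0.2308]
tool_rot: [-0.371, 0.602, 0.37, 0.603]
force: [0.0, -0.3, 0.3]
finger_gap: 1.001
```

>>> {"method": "arm_command", "body": {
  "series": [
    [[0, 0, 0, -0.144], [0, 0, 0, -0.144], [0, 0, 0, -0.144], [0, 0, 0, -0.144], [0, 0, 0, -0.144], [0, 0, 0, -0.144], [0, 0, 0, -0.144], [0, 0, 0, -0.147], [0, 0, 0, 0], [0, 0, 0, 0]]
  ]
}}

```text
t: 1.9
tcp_pos: [0.5008, 0.3594, 0.231]
tool_rot: [-0.639, 0.301, 0.64, 0.301]
force: [-0.7, 0.1, -0.6]
finger_gap: 0.997
```

```bash
python3 - <<'E'
from h import *
togo((.501,.359,.13),(-.64,.77))
t=cv2.cvtColor(snapshot('top'),4);s=cv2.cvtColor(snapshot('scene'),4)
a=crop("",t,170,150,120,120,4);b=crop("",s,330,90,120,120,4)
for n,im,o in(('top',a,(170,150)),('scene',b,(330,90))):
    for z in(0,.085):
        u=(proj(n,(.501,.359,z))-o)*4; cv2.circle(im,tuple(int(v) for v in u),3,(0,0,255),-1)
cv2.imwrite("pics/d1.png",np.hstack([a[:400],b[:400]])[:, :960][:, 0:960]); im=cv2.imread("pics/d1.png"); cv2.imwrite("pics/d1.png",cv2.resize(im,(800,int(im.shape[0]*800/960))))
E
```

```text
t 1.9 tcp [0.5008 0.3594 0.231 ] gap 0.997 F [-0.7  0.1 -0.6] q6 -1.82
axes x [-0.001 -0.    -1.   ] y [-0.771 -0.637  0.001] z [-0.637  0.771  0.   ]
shift mm [ 1.01e+02  1.00e-01 -5.00e-01]
turn -0.003 or 3.139
```

View pics/d1.png

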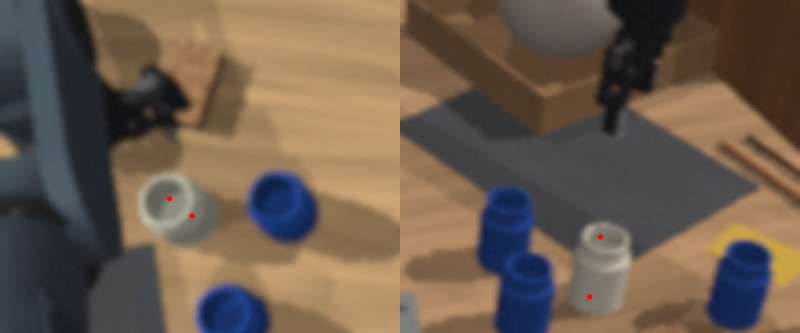

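Markers line up to within about 2–3 mm; the scene view suggests y +3 mm. Going down.

>>> {"method": "arm_command", "body": {
  "series": [
    [[30, -2, 2, 0], [30, 0, 0, 0], [30, 0, 0, 0], [25, 0, 0, 0], [25, 0, 0, 0], [20, 0, 0, 0], [20, 0, 0, 0], [15, 0, 0, 0], [14, 0, 0, 0], [0, 0, 0, 0]]
  ]
}}

```text
t: 3.0
tcp_pos: [0.5007, 0.3614, 0.0205]
tool_rot: [-0.639, 0.302, 0.641, 0.3]
force: [-0.5, 0.5, -0.1]
finger_gap: 1.001
```

>>> {"method": "arm_command", "body": {
  "series": [
    [[0, 0, 0, 0], [0, 0, 0, 0], [0, 0, 0, 0], [0, 0, 0, 0], [0, 0, 0, 0], [0, 0, 0, 0], [0, 0, 0, 0], [0, 0, 0, 0], [0, 0, 0, 0], [0, 0, 0, 0]]
  ],
  "jaw": 0,
  "force": 27
}}

```text
t: 4.0
tcp_pos: [0.5023, 0.3625, 0.0238]
tool_rot: [0.64, -0.3, -0.64, -0.301]
force: [-2.2, 0.3, 5.4]
finger_gap: 0.659
```

>>> {"method": "arm_command", "body": {
  "series": [
    [[0, 0, 0, 0], [0, 0, 0, 0], [-5, 0, 0, 0], [-5, 0, 0, 0], [-10, 0, 0, 0], [-10, 0, 0, 0], [0, 0, 0, 0], [0, 0, 0, 0]]
  ]
}}

```text
t: 4.8
tcp_pos: [0.5021, 0.3621, 0.0529]
tool_rot: [0.64, -0.3, -0.64, -0.301]
force: [0.3, -1.0, -2.1]
finger_gap: 0.656
```

```bash
python3 - <<'E'
from h import *
togo((.571,.0525,.22),(-.64,.77))
s=cv2.cvtColor(snapshot('scene'),4)
cv2.imwrite("pics/d2.png",crop("",s,330,90,130,110,5))
E
```

```text
t 4.8 tcp [0.5021 0.3621 0.0529] gap 0.656 F [ 0.3 -1.  -2.1] q6 -1.82
axes x [ 0.001  0.    -1.   ] y [-0.769 -0.639 -0.001] z [-0.639  0.769 -0.   ]
shift mm [-167.2  144.6 -282.2]
turn -0.0 or 3.141
```

View pics/d2.png

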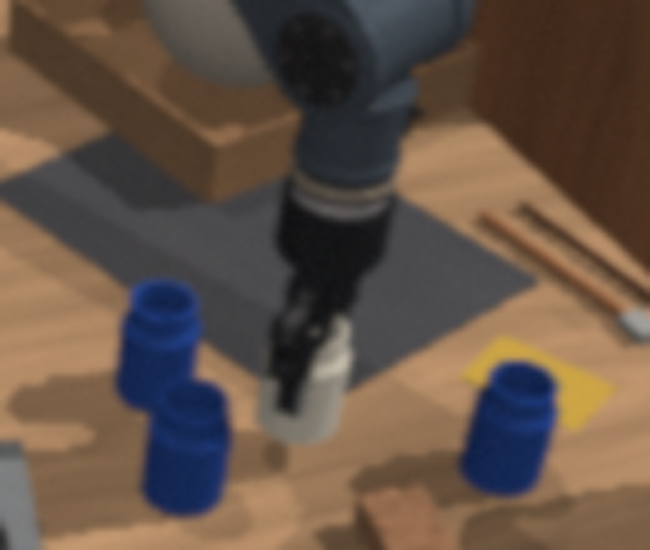

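The jar is held: it has lifted, and the force of −2 N matches its weight. I'll carry it over high.

>>> {"method": "arm_command", "body": {
  "series": [
    [[-10, 0, 0, 0], [-20, 0, 0, 0], [-25, 0, 0, 0], [-25, 0, 0, 0], [-20, 0, 0, 0], [-12, 0, 0, 0], [-5, 0, 0, 0], [0, 0, 0, 0]]
  ]
}}

```text
t: 5.65
tcp_pos: [0.5018, 0.362, 0.1697]
tool_rot: [0.64, -0.3, -0.64, -0.301]
force: [-0.3, 0.2, -2.4]
finger_gap: 0.655
```

>>> {"method": "arm_command", "body": {
  "series": [
    [[0, 6, -12, 0], [0, 12, -23, 0], [0, 15, -29, 0], [0, 15, -29, 0], [0, 15, -29, 0], [0, 15, -29, 0], [0, 15, -29, 0], [0, 15, -29, 0], [0, 15, -29, 0], [0, 10, -20, 0]]
  ]
}}

```text
t: 6.65
tcp_pos: [0.5638, 0.0754, 0.168]
tool_rot: [-0.639, 0.302, 0.641, 0.3]
force: [0.5, 1.0, -1.0]
finger_gap: 0.653
```

>>> {"method": "arm_command", "body": {
  "series": [
    [[0, 7, -14, 0], [0, 4, -8, 0], [0, 1, -2, 0], [0, 0, 0, 0], [0, 0, 0, 0], [0, 0, 0, 0]]
  ]
}}

```text
t: 7.25
tcp_pos: [0.5701, 0.0534, 0.1693]
tool_rot: [-0.64, 0.3, 0.64, 0.3]
force: [0.0, -0.7, -2.4]
finger_gap: 0.658
```

```bash
python3 - <<'E'
from h import *
togo((.571,.0525,.105))
t=cv2.cvtColor(snapshot('top'),4);s=cv2.cvtColor(snapshot('scene'),4)
a=crop("",t,270,140,100,110,4);b=crop("",s,255,100,100,110,4)
cv2.imwrite("pics/d3.png",np.hstack([a,b]))
E
```

```text
t 7.25 tcp [0.5701 0.0534 0.1693] gap 0.658 F [ 0.  -0.7 -2.4] q6 -2.37
axes x [-0.  0. -1.] y [-0.768 -0.64   0.   ] z [-0.64   0.768  0.   ]
shift mm [64.3 -0.1 -1.3]
```

View pics/d3.png

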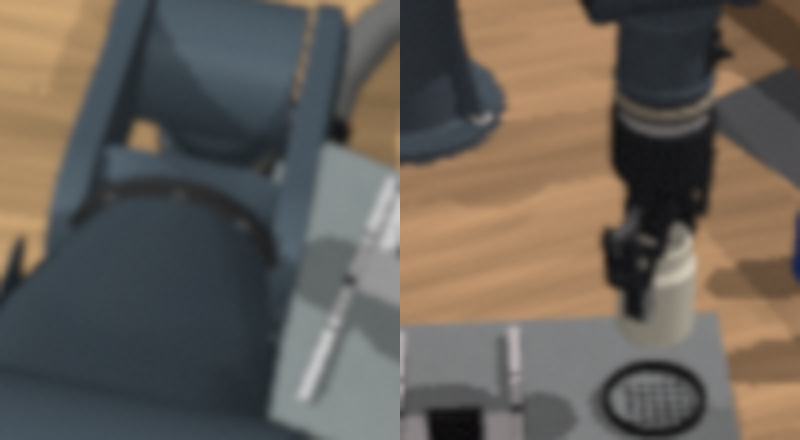

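```bash
python3 - <<'E'
from h import *
T=np.array((.5701,.0534,.1693))
for z in(.1455,.1605,.2075): print(z,proj('scene',(T[0],T[1],z)), (proj('scene',(T[0],T[1],z))-[255,100])*4+[400,0])
s=cv2.imread("pics/d3.png")[:,400:]; hsv=cv2.cvtColor(s,40)
m=((hsv[...,1]<70)&(hsv[...,2]>115)).astype(np.uint8); 
for y in range(250,350,10):
    r=np.where(m[y,180:320])[0]; print(y,r.min()+580 if len(r) else None,r.max()+580 if len(r) else None)
E
```

```text
0.1455 [318.27383961 180.1744891 ] [653.09535844 320.69795641]
0.1605 [318.39826699 176.53435344] [653.59306794 306.13741376]
0.2075 [318.80137717 164.74029378] [655.20550866 258.96117513]
250 669 691
260 663 696
270 658 695
280 654 694
290 655 694
300 619 693
310 618 695
320 580 718
330 580 719
340 580 719
```

Alignment is within about 2 mm of the ring (±7 mm is allowed). Going down.

>>> {"method": "arm_command", "body": {
  "series": [
    [[10, 0, -1, 0], [15, 0, 0, 0], [15, 0, 0, 0], [12, 0, 0, 0], [9, 0, 0, 0], [5, 0, 0, 0], [4, 0, 0, 0], [3, 0, 0, 0], [3, 0, 0, 0], [0, 0, 0, 0]]
  ]
}}

```text
t: 8.35
tcp_pos: [0.5711, 0.0516, 0.0932]
tool_rot: [-0.64, 0.3, 0.64, 0.3]
force: [0.1, -0.3, -2.8]
finger_gap: 0.654
```

>>> {"method": "arm_command", "body": {
  "series": [
    [[2, 0, 0, 0], [2, 0, 0, 0], [2, 0, 0, 0], [1, 0, 0, 0], [0, 0, 0, 0], [0, 0, 0, 0]]
  ]
}}

```text
t: 8.95
tcp_pos: [0.5711, 0.0516, 0.0863]
tool_rot: [-0.64, 0.3, 0.64, 0.3]
force: [0.2, -0.1, -3.2]
finger_gap: 0.657
```

>>> {"method": "arm_command", "body": {
  "series": [
    [[1, 0, 0, 0], [1, 0, 0, 0], [1, 0, 0, 0], [0, 0, 0, 0], [0, 0, 0, 0]]
  ]
}}

```text
t: 9.45
tcp_pos: [0.5711, 0.0516, 0.0838]
tool_rot: [0.64, -0.3, -0.64, -0.3]
force: [-1.2, -0.5, 4.1]
finger_gap: 0.652
```

Contact: the force went from −3 to +4 N at the expected height. Check, then release.

```bash
python3 - <<'E'
from h import *
togo(None)
s=cv2.cvtColor(snapshot('scene'),4)
cv2.imwrite("pics/d4.png",crop("",s,255,110,100,110,5))
E
```

```text
t 9.45 tcp [0.5711 0.0516 0.0838] gap 0.652 F [-1.2 -0.5  4.1] q6 -2.37
axes x [ 0. -0. -1.] y [-0.769 -0.639 -0.   ] z [-0.639  0.769 -0.   ]
```

View pics/d4.png

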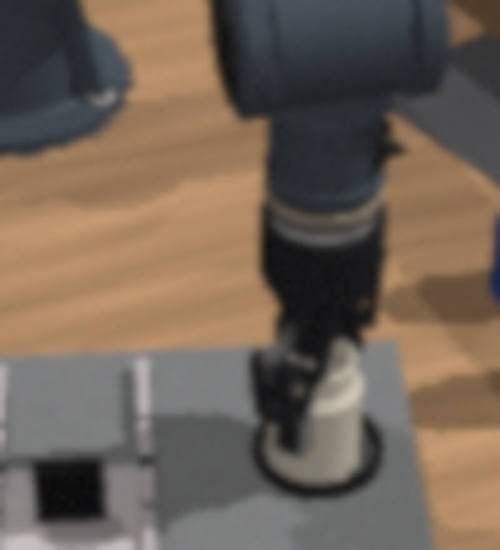

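The jar sits inside the ring. Release and retreat upwards.

>>> {"method": "arm_command", "body": {
  "series": [
    [[0, 0, 0, 0], [0, 0, 0, 0], [0, 0, 0, 0], [0, 0, 0, 0], [0, 0, 0, 0], [0, 0, 0, 0], [0, 0, 0, 0]]
  ],
  "jaw": 100
}}

```text
t: 10.2
tcp_pos: [0.5711, 0.0516, 0.0833]
tool_rot: [-0.64, 0.3, 0.64, 0.3]
force: [-0.3, 0.1, 0.4]
finger_gap: 0.998
```

>>> {"method": "arm_command", "body": {
  "series": [
    [[-8, 0, 0, 0], [-15, 0, 0, 0], [-20, 0, 0, 0], [-25, 0, 0, 0], [-25, 0, 0, 0], [-25, 0, 0, 0], [-20, 0, 0, 0], [-12, 0, 0, 0], [-5, 0, 0, 0], [0, 0, 0, 0]]
  ]
}}

```text
t: 11.2
tcp_pos: [0.5711, 0.0516, 0.2387]
tool_rot: [0.64, -0.3, -0.64, -0.3]
force: [0.4, 0.2, 0.3]
finger_gap: 0.996
```

```bash
python3 - <<'E'
from h import *
# notch/handle frame: yaw -.285, box centre from corners
a=-.285; c=np.array((.5442,-.0285)); X=np.array((np.cos(a),np.sin(a)));Y=np.array((-X[1],X[0]))
for P in[(.5687,-.1119),(.5721,-.1142),(.5666,-.1107)]: d=np.array(P)-c; print("handle box xy",d@X,d@Y)
togo((.5687,-.1119,.2),X)
E
```

```text
handle box xy 0.04696024192813381 -0.07314742427489256
handle box xy 0.05086975368514822 -0.07439871074160057
handle box xy 0.044607563515998934 -0.0725862609394238
t 11.2 tcp [0.5711 0.0516 0.2387] gap 0.996 F [0.4 0.2 0.3] q6 -2.37
axes x [ 0.001 -0.    -1.   ] y [-0.769 -0.639 -0.001] z [-0.639  0.769 -0.001]
shift mm [  38.7  106.4 -124.2]
turn 2.549 or -0.593
```

>>> {"method": "arm_command", "body": {
  "series": [
    [[0, 18, -20, 0], [0, 22, -26, 0], [0, 22, -26, 0], [0, 22, -26, 0], [0, 22, -26, 0], [0, 0, 0, 0.15], [0, 0, 0, 0.15], [0, 0, 0, 0.15], [0, 0, 0, 0.15], [0, 0, 0, 0.15]]
  ]
}}

```text
t: 12.2
tcp_pos: [0.5679, -0.1113, 0.2366]
tool_rot: [-0.483, 0.516, 0.485, 0.515]
force: [0.2, -0.6, 0.2]
finger_gap: 1.0
```

>>> {"method": "arm_command", "body": {
  "series": [
    [[0, 0, 0, 0.15], [0, 0, 0, 0.15], [0, 0, 0, 0.15], [0, 0, 0, 0.15], [0, 0, 0, 0.15], [0, 0, 0, 0.15], [0, 0, 0, 0.15], [0, 0, 0, 0.15], [0, 0, 0, 0.15], [0, 0, 0, 0.15]]
  ]
}}

```text
t: 13.2
tcp_pos: [0.5679, -0.1112, 0.2366]
tool_rot: [-0.002, 0.708, 0.003, 0.706]
force: [0.4, 0.3, -0.6]
finger_gap: 1.002
```

>>> {"method": "arm_command", "body": {
  "series": [
    [[0, 0, 0, 0.15], [0, 0, 0, 0.15], [0, 0, 0, 0], [0, 0, 0, 0], [0, 0, 0, 0]]
  ]
}}

```text
t: 13.7
tcp_pos: [0.5685, -0.1114, 0.2377]
tool_rot: [0.1, 0.7, -0.1, 0.7]
force: [-0.2, 0.7, 0.0]
finger_gap: 1.001
```

```bash
python3 - <<'E'
from h import *
a=-.285; c=np.array((.5442,-.0285)); X=np.array((np.cos(a),np.sin(a)))
togo((.5695,-.1125,.073),X)
t=cv2.cvtColor(snapshot('top'),4);s=cv2.cvtColor(snapshot('scene'),4)
A=crop("",t,280,140,130,130,3);b=crop("",s,235,130,130,130,3)
cv2.imwrite("pics/d5.png",np.hstack([A,b]))
E
```

```text
t 13.7 tcp [ 0.5685 -0.1114  0.2377] gap 1.001 F [-0.2  0.7  0. ] q6 -0.1
axes x [-0.001  0.    -1.   ] y [0.28 0.96 0.  ] z [ 0.96  -0.28  -0.001]
shift mm [164.7  -0.8   1.5]
turn 0.001 or -3.141
```

View pics/d5.png

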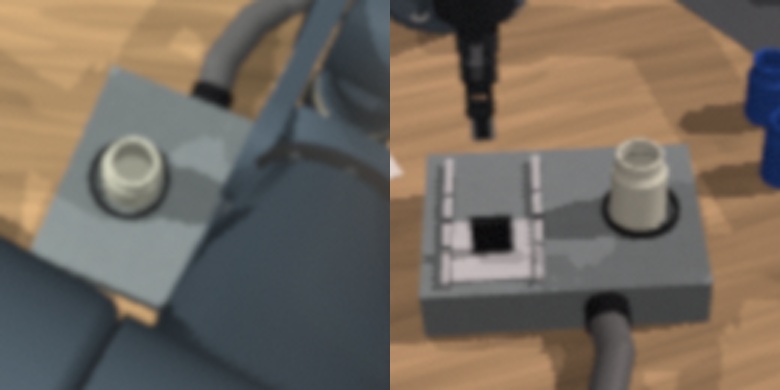

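The jar stands upright in the ring. Now the shutter handle.

>>> {"method": "arm_command", "body": {
  "series": [
    [[20, -1, 1, 0], [25, 0, 0, 0], [25, 0, 0, 0], [25, 0, 0, 0], [20, 0, 0, 0], [18, 0, 0, 0], [14, 0, 0, 0], [10, 0, 0, 0], [6, 0, 0, 0], [0, 0, 0, 0]]
  ]
}}

```text
t: 14.8
tcp_pos: [0.5693, -0.1127, 0.0748]
tool_rot: [0.101, 0.7, -0.101, 0.7]
force: [-0.4, 0.8, -0.8]
finger_gap: 1.001
```

>>> {"method": "arm_command", "body": {
  "series": [
    [[0, 0, 0, 0], [0, 0, 0, 0], [0, 0, 0, 0], [0, 0, 0, 0], [0, 0, 0, 0], [0, 0, 0, 0], [0, 0, 0, 0], [0, 0, 0, 0], [0, 0, 0, 0], [0, 0, 0, 0]]
  ],
  "jaw": 0,
  "force": 40
}}

```text
t: 15.8
tcp_pos: [0.5705, -0.1131, 0.0759]
tool_rot: [0.101, 0.699, -0.101, 0.701]
force: [4.5, -0.1, 3.3]
finger_gap: 0.133
```

>>> {"method": "arm_command", "body": {
  "series": [
    [[0, 0, 0, 0], [0, 0, 0, 0], [0, 0, 0, 0], [0, 0, 0, 0], [0, 0, 0, 0]]
  ]
}}

```text
t: 16.3
tcp_pos: [0.5701, -0.113, 0.0759]
tool_rot: [0.101, 0.699, -0.101, 0.701]
force: [5.0, -0.8, 5.3]
finger_gap: 0.133
```

```bash
python3 - <<'E'
from h import *
togo((.5695,-.1125,.075))
s=cv2.cvtColor(snapshot('scene'),4)
cv2.imwrite("pics/d6.png",crop("",s,235,130,120,110,5))
E
```

```text
t 16.3 tcp [ 0.5701 -0.113   0.0759] gap 0.133 F [ 5.  -0.8  5.3] q6 -0.1
axes x [ 0.002 -0.001 -1.   ] y [ 0.282  0.959 -0.   ] z [ 0.959 -0.282  0.002]
shift mm [ 0.9  0.3 -0.7]
```

View pics/d6.png

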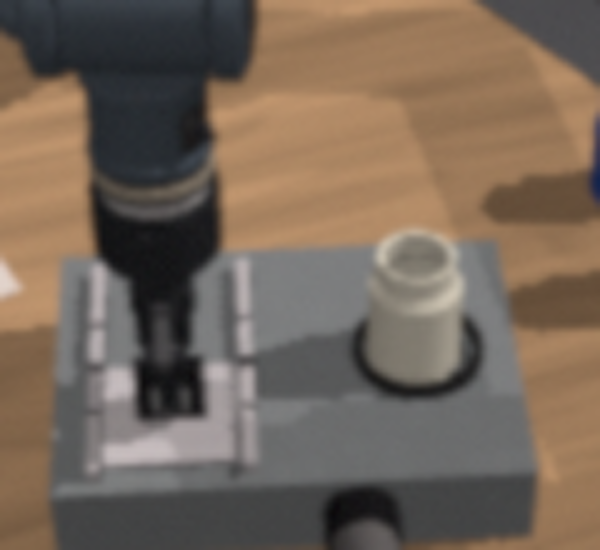

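```bash
python3 - <<'E'
from h import *
a=-.285; c=np.array((.5442,-.0285)); X=np.array((np.cos(a),np.sin(a)));Y=np.array((-X[1],X[0]))
from scipy.ndimage import map_coordinates as mc
xs=np.arange(-.105,.106,.003)
for n in('top','scene'):
    g=cv2.imread(f"pics/{n}0.png",0).astype(float)
    for y in(-.027,-.123):
        v=np.max([[mc(g,np.array(proj(n,np.r_[c+X*x+Y*(y+e),.07]))[::-1].reshape(2,1),order=1)[0] for x in xs] for e in(-.003,0,.003)],axis=0)
        print(n,y,[f"{x*1e3:.0f}:{i:.0f}" for x,i in zip(xs,v)])
E
```

```text
top -0.027 ['-105:124', '-102:127', '-99:128', '-96:128', '-93:130', '-90:140', '-87:155', '-84:165', '-81:169', '-78:168', '-75:169', '-72:172', '-69:168', '-66:169', '-63:171', '-60:168', '-57:169', '-54:169', '-51:169', '-48:169', '-45:167', '-42:166', '-39:168', '-36:164', '-33:154', '-30:143', '-27:141', '-24:155', '-21:167', '-18:168', '-15:169', '-12:168', '-9:166', '-6:167', '-3:166', '0:163', '3:156', '6:130', '9:112', '12:111', '15:126', '18:148', '21:162', '24:167', '27:167', '30:168', '33:167', '36:164', '39:166', '42:165', '45:157', '48:145', '51:136', '54:142', '57:156', '60:162', '63:165', '66:169', '69:167', '72:164', '75:165', '78:165', '81:167', '84:171', '87:169', '90:168', '93:166', '96:159', '99:151', '102:139', '105:127']
top -0.123 ['-105:126', '-102:127', '-99:127', '-96:128', '-93:134', '-90:147', '-87:160', '-84:169', '-81:168', '-78:168', '-75:169', '-72:168', '-69:169', '-66:169', '-63:167', '-60:167', '-57:168', '-54:167', '-51:167', '-48:167', '-45:167', '-42:168', '-39:166', '-36:160', '-33:149', '-30:141', '-27:147', '-24:160', '-21:164', '-18:164', '-
[... 1216 characters left out ...]
130', '-93:133', '-90:138', '-87:152', '-84:163', '-81:168', '-78:169', '-75:168', '-72:167', '-69:167', '-66:168', '-63:168', '-60:168', '-57:167', '-54:166', '-51:166', '-48:167', '-45:168', '-42:168', '-39:166', '-36:161', '-33:148', '-30:137', '-27:133', '-24:143', '-21:160', '-18:165', '-15:168', '-12:168', '-9:167', '-6:167', '-3:166', '0:160', '3:150', '6:130', '9:108', '12:95', '15:116', '18:139', '21:162', '24:168', '27:169', '30:168', '33:167', '36:166', '39:166', '42:165', '45:156', '48:142', '51:116', '54:111', '57:116', '60:129', '63:144', '66:156', '69:162', '72:165', '75:167', '78:167', '81:167', '84:166', '87:166', '90:165', '93:163', '96:158', '99:148', '102:126', '105:110']
```

The notches lie at box x ≈ −28.5, 11, 52 mm (40 mm apart). To get the zero precisely, I'll nudge gently towards the closed stop and watch the force.

>>> {"method": "arm_command", "body": {
  "series": [
    [[0, 0, 1, 0], [0, 0, 0, 0], [0, 0, 0, 0]]
  ]
}}

```text
t: 16.65
tcp_pos: [0.5707, -0.1131, 0.0759]
tool_rot: [0.101, 0.7, -0.101, 0.7]
force: [3.6, -0.3, 6.5]
finger_gap: 0.136
```

>>> {"method": "arm_command", "body": {
  "series": [
    [[0, 0, 1, 0], [0, 0, 0, 0], [0, 0, 0, 0]]
  ]
}}

```text
t: 16.95
tcp_pos: [0.5716, -0.1134, 0.0759]
tool_rot: [0.101, 0.7, -0.101, 0.7]
force: [3.6, 0.4, 6.2]
finger_gap: 0.133
```

>>> {"method": "arm_command", "body": {
  "series": [
    [[0, 0, 1, 0], [0, 0, 0, 0], [0, 0, 0, 0]]
  ]
}}

```text
t: 17.25
tcp_pos: [0.5725, -0.1136, 0.0758]
tool_rot: [0.101, 0.7, -0.101, 0.7]
force: [3.6, 0.0, 5.9]
finger_gap: 0.136
```

Still free to move, so it was slightly open. Continue.

>>> {"method": "arm_command", "body": {
  "series": [
    [[0, 0, 1, 0], [0, 0, 0, 0], [0, 0, 0, 0]]
  ]
}}

```text
t: 17.55
tcp_pos: [0.5726, -0.1137, 0.0759]
tool_rot: [0.101, 0.7, -0.101, 0.699]
force: [1.6, 0.4, 8.2]
finger_gap: 0.133
```

>>> {"method": "arm_command", "body": {
  "series": [
    [[0, 0, 1, 0], [0, 0, 0, 0], [0, 0, 0, 0]]
  ]
}}

```text
t: 17.85
tcp_pos: [0.5726, -0.1137, 0.0758]
tool_rot: [0.101, 0.701, -0.101, 0.699]
force: [-0.4, 0.7, 8.7]
finger_gap: 0.133
```

>>> {"method": "arm_command", "body": {
  "series": [
    [[0, 0, 1, 0], [0, 0, 0, 0], [0, 0, 0, 0]]
  ]
}}

```text
t: 18.15
tcp_pos: [0.5726, -0.1137, 0.0758]
tool_rot: [0.101, 0.702, -0.1, 0.698]
force: [-1.7, -0.2, 10.1]
finger_gap: 0.135
```

The stop is found at TCP (0.5726, −0.1137), box x 51.2 mm, which agrees with the closed notch. Pulling 40 mm: target (0.5342, −0.1024).

>>> {"method": "arm_command", "body": {
  "series": [
    [[-1, 0, -3, 0], [0, 0, -4, 0], [0, 0, -4, 0], [0, 0, -4, 0], [0, 0, -5, 0], [0, 0, -5, 0], [0, 0, -5, 0], [0, 0, -5, 0], [0, 0, -4, 0], [0, 0, -2, 0]]
  ]
}}

```text
t: 19.15
tcp_pos: [0.5375, -0.1031, 0.0759]
tool_rot: [0.101, 0.698, -0.101, 0.701]
force: [9.0, 0.1, -4.3]
finger_gap: 0.133
```

>>> {"method": "arm_command", "body": {
  "series": [
    [[0, 0, -2, 0], [0, 0, 0, 0], [0, 0, 0, 0], [0, 0, 0, 0]]
  ]
}}

```text
t: 19.55
tcp_pos: [0.5356, -0.1025, 0.0759]
tool_rot: [0.101, 0.699, -0.101, 0.701]
force: [6.8, 0.4, -3.4]
finger_gap: 0.135
```

```bash
python3 - <<'E'
from h import *
togo((.5342,-.1024,.0758))
E
```

```text
t 19.55 tcp [ 0.5356 -0.1025  0.0759] gap 0.135 F [ 6.8  0.4 -3.4] q6 -0.11
axes x [ 0.003 -0.    -1.   ] y [0.283 0.959 0.   ] z [ 0.959 -0.283  0.003]
shift mm [ 0.1 -0.3 -1.4]
```

>>> {"method": "arm_command", "body": {
  "series": [
    [[0, 0, -1.5, 0], [0, 0, 0, 0], [0, 0, 0, 0], [0, 0, 0, 0], [0, 0, 0, 0]]
  ]
}}

```text
t: 20.05
tcp_pos: [0.5345, -0.1021, 0.0759]
tool_rot: [0.101, 0.698, -0.101, 0.701]
force: [9.0, 0.8, -3.9]
finger_gap: 0.135
```

```bash
python3 - <<'E'
from h import *
togo((.5342,-.1024,.0758))
s=cv2.cvtColor(snapshot('scene'),4)
cv2.imwrite("pics/d7.png",crop("",s,235,130,120,110,5))
# plate far edge shift: compare along plate strip beside the handle
from scipy.ndimage import map_coordinates as mc
a=-.285; c=np.array((.5442,-.0285)); X=np.array((np.cos(a),np.sin(a)));Y=np.array((-X[1],X[0]))
xs=np.arange(.0,.11,.003)
for im in(cv2.imread("pics/scene0.png",0),cv2.cvtColor(s,6)):
    v=[mc(im.astype(float),proj('scene',np.r_[c+X*x+Y*(-.045),.064])[::-1].reshape(2,1),order=1)[0] for x in xs]
    print([f"{x*1e3:.0f}:{i:.0f}" for x,i in zip(xs,v)])
E
```

```text
t 20.05 tcp [ 0.5345 -0.1021  0.0759] gap 0.135 F [ 9.   0.8 -3.9] q6 -0.11
axes x [ 0.004 -0.001 -1.   ] y [0.283 0.959 0.   ] z [ 0.959 -0.283  0.004]
shift mm [ 0.1 -0.3 -0.2]
['0:122', '3:125', '6:131', '9:146', '12:160', '15:170', '18:175', '21:176', '24:177', '27:177', '30:177', '33:177', '36:177', '39:178', '42:178', '45:177', '48:176', '51:174', '54:169', '57:164', '60:158', '63:157', '66:158', '69:160', '72:167', '75:173', '78:179', '81:182', '84:183', '87:182', '90:176', '93:159', '96:136', '99:111', '102:113', '105:116', '108:118']
['0:155', '3:154', '6:154', '9:155', '12:156', '15:157', '18:158', '21:159', '24:160', '27:160', '30:160', '33:160', '36:160', '39:160', '42:161', '45:161', '48:160', '51:155', '54:137', '57:116', '60:92', '63:81', '66:68', '69:54', '72:37', '75:31', '78:35', '81:53', '84:63', '87:63', '90:47', '93:55', '96:74', '99:98', '102:104', '105:106', '108:106']
```

View pics/d7.png

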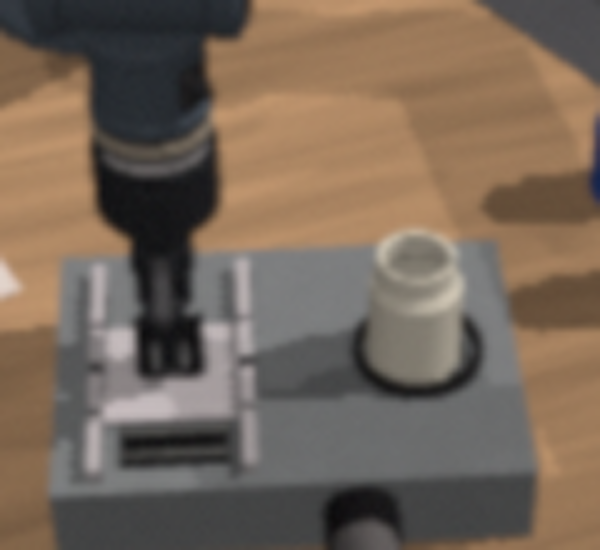

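The picture shows the shutter half open with the fingers at the wide middle notch. The plate's far edge moved from about 95 to 56 mm in box x, the force is steady at 9 N, and the jar is upright in the ring. Handing in.

```bash
python3 -c "
from station import status,ticket
s=status.sense(); print(s['t'],s['tcp_pos'],s['finger_gap'],s['force']); print(ticket.sign_off())"
```

```text
20.1 [ 0.53446391 -0.10215285  0.07592276] 0.13228701515715244 [ 7.90983508  0.20828933 -3.07746855]
the job is handed in; nothing more can be done
None
```

I set the jar upright inside the rubber ring and let go of it. Then I drew the shutter to its middle notch and handed in at 20.1 s with the gripper still holding it there.

- **Jar:** I gripped it at a 27 N setting. The last picture shows it standing upright in the ring after release.
- **Shutter:** I found the closed stop by touch and pulled about 39.7 mm from there, by the measured tool position. In the pictures the plate's far edge moved about 39 mm. The pull settled at 8–9 N, close to the expected 8.4 N at half open.
- **Finding the handle:** My first estimate of its position was about 2.5 mm off, so closing the fingers pulled the shutter slightly open. Touching the stop corrected this.
- **Cameras:** The two views disagreed by up to 7 mm on the ring's centre and about 6 mm on the jar. I used values in between, and the jar seated without catching the ring.
- **Other things:** I never reached for the bottle, jar lid or sanding block, but I took no final picture to confirm they had not moved.

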